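# Open the ratchet stop of the tin rack

## Task

Make room for one more tin in the rack on the bench: with the fingertips press down the red thumb plate on top of the rack's orange sliding stop to free its ratchet and, keeping it pressed, push the stop back along its bar, away from the two tins, all the way to the end. Pinch and lift nothing, leave the tins, tools and everything else standing where they are, and take the hand away at the end.

Things in the scene. Friction and masses are not known exactly. Their poses are not given: they have to be found in the camera images.
- rack: Fixed rack: wooden base 180 x 420 x 12 mm (x, y, z) with a steel bar along its y. Origin on the bench under the middle; z up; +y is the way the stop opens. Bar at x = +45 mm, z 44 to 54 mm; its end posts are 62 mm high. The two tins stand on the -y half of the base, x from -90 to 10 mm, by an upright end plate (70 mm high) at y = -197 mm.
- plate_top (a point): Centre of the top face of the red ribbed thumb plate (48 mm in x, 50 mm along the bar in y) on the orange stop; moves with both. Axes parallel to the rack's. Released it is 88 mm above the bench. The stop's housing below it is 60 x 66 mm, top at 72 mm; from it a plate 54 mm high (top at 70 mm) reaches over the base towards -x, facing the tins.
- stop_lip (a point): Middle of the inner (-y) face, at the top edge, of the stop's orange lip: an upright wall 60 mm wide, 9 mm thick, 106 mm above the bench at its top, just beyond the thumb plate's +y edge (28 mm from the plate's centre). Fingertips pressing the plate push the stop by it. Axes parallel to the rack's.
- plate (a joint): Press of the thumb plate, m: 0 released (up), 0.007 fully down. Spring: about 3 N to start, 6 N fully down. From about 0.0045 down the ratchet is free; released, the stop is locked towards +y (it may rest up to 0.0035 down when the pawl rides on a tooth; teeth are 8 mm apart).
- stop (a joint): Position of the sliding stop on the bar, m, growing towards the rack's +y: 0 nearest the tins, 0.150 fully open at the end of its travel. Slides with about 2 N once released and stays where it is left.
- rack_home (a point): Fixed point of the rack: where the centre of the released thumb plate is when the stop is fully open.
- tin_blue: Blue tin full of brass screws, 68 mm across, 64 mm high (screws stick out 10 mm), in the rack. Origin under its centre.
- tin_cream: White tin full of steel screws, same size, in the rack next to the stop. Origin under its centre.
- tin_spare: Green tin full of copper screws, same size, waiting on the bench. Origin under its centre.
- jar: Amber glass jar, 64 mm across, 85 mm high, on the bench. Origin under its centre.
- hammer: Hammer with a wooden handle, 260 mm long and 26 mm high (origin half-way along, on the bench; handle to -x), lying on the bench, along its own x.
- wrench: Steel wrench, 180 mm long and 8 mm high (origin half-way along, on the bench), lying on the bench, along its own x.
- screwdriver: Screwdriver with a yellow handle, 200 mm long and 26 mm high (origin half-way along, on the bench), lying on the bench, along its own x.

How it is judged:
By the outcome, as a careful person would: the job done as asked, in the order asked, and still so for the second after the job is handed in, with the robot touching nothing.
It also fails if it takes over 40 s, if anything falls off the work surface, if the arm or the gripper's body presses on something with over 40 N, if the wrist force passes 120 N, or if a joint passes its speed limit or range.

## Robot

A 6-joint arm with a two-finger parallel gripper is mounted at the origin on the work surface. World frame = base frame: x ahead of the robot, y to its left, z up, the work surface at z = 0. Lengths are in m, angles in degrees, forces in N, time in s.
With the tool pointing down it reaches from about 0.2 to 0.875 m from the base axis. Payload 3.4 kg.
Tool frame: the origin (TCP) lies midway between the tips of the shut fingers; the grasp point (between the pads) lies robot.grasp_offset behind it (robot.grasp_offset is the distance from the TCP to the grasp point, in m); z points along the fingers, y is the direction in which the jaws open and shut (so a half turn about z gives the same grasp; the last joint's range is limited). The gripper opens to 94 mm and grips with 3 to 60 N. Pads are 16 mm wide; open, the fingers measure 119 mm over their backs; the gripper's body (75 mm by 177 mm) begins 78 mm behind the grasp point.
Start: joints at [-72.938, 15.808, 86.224, -0, 77.962, -6.933], TCP at [0.234, -0.525, 0.205] pointing down, gripper open.
Joint ranges: [-165.64, 165.64], [-43.16, 119.46], [12.63, 154.43], [-67.54, 247.53], [6.08, 155.33], [-154.97, 154.97]. Speed limits (degrees/s): [147.25, 147.25, 180, 180, 180, 180].

## Interface

Orientations are given as [roll, pitch, yaw] about the fixed x, y, z axes, in that order (R = Rz(yaw) Ry(pitch) Rx(roll)).
In Python, from cell import status, viewer, robot gives the robot as it stands.
- The arm moves only by the tool arm_command, never from a script. Its arguments are lists of equal length, an entry for each row: "fingers": the gripper command: -1 is shut, 1 is fully open, values between are in proportion; "translation": the shift along the tool's x, y, z in m, a list of three; "rotation": the turn, a rotation vector about the tool's x, y, z in degrees, a list of three. A call has 1 to 12 rows; each row shifts and turns the commanded pose from where the row before left it, along the tool's axes as they then stand; what a row does not reach is not made up. A row lasts 1/10 s, in which the tool goes at most 50 mm and 8.59 degrees, less where a joint would pass 70% of its speed; a pose out of reach is approached as far as the arm can. A call with a gripper value outside its range is refused whole. The fingers move at their own pace and stop on an object; the grip force is fixed at half the most. Time passes only in rows, so rows that do not move let the fingers close. It gives the time, the measured TCP pose, the force and the opening at its end, in the units of the state.
- status.get_state(): the state, without advancing time (a new reading comes with each control period).
- viewer.read_camera(name): name is "scene" or "side" or "wrist"; returns (picture, depth): 480x640x3 uint8, red, green, blue; 480x640 float32, m along the optical axis (not along the pixel's ray), 0 where there is no reading.
- viewer.get_calibration(name): a dict with "mtx" (3x3 intrinsics, pixels), "cam_to_world" (4x4, takes a point from camera to world coordinates). Camera axes: x right, y down, z forward; pixel columns grow to the right and rows downward; lengths in m; the calibration is good to about 2 mm. A picture is of the moment at which its call begins: read the wrist's pose just before it. get_calibration takes no time and is no camera call; for the wrist camera it gives the pose at the moment of the call.
- robot.close_job(): hands the job in, once; it reports no verdict.
The state is a dict: "time_s": time; "qpos": joint angles; "joint_velocities": joint speeds; "effort": joint torques, N m; "tool_pos": TCP position; "eef_rot": TCP orientation; "force": force on the tool from outside, world axes, zero at the start; "wrist_torque": the same for the moment, N m; "finger_gap": finger opening in m.
Only numpy, scipy, OpenCV 4.12 (cv2) and the standard library are available. Lean on these libraries where they do the work, as an engineer would, in place of code of your own. Each camera call takes 0.05 s, during which the arm holds its last target.

## Working session

There is one attempt and no reset: what is moved stays moved. The work goes in short steps, Python scripts to look and compute and a tool call to move; the robot and the scene stay as the last step left them, time stands still between calls to the robot, and variables do not carry over. Pictures are saved under pics/ and viewed, and the job is handed in when it is done.

Besides the shell and the picture viewer there is one more tool, called after "Request:" as a command line: name --argument value ..., lists and objects as JSON in quotes. arm_command: Moves the arm, as the interface text tells. Its arguments: {"type":"object","properties":{"fingers":{"type":"array"},"translation":{"type":"array"},"rotation":{"type":"array"}},"required":["fingers","translation","rotation"]}

```bash
mkdir -p pics; ls; cat > h.py <<'E'
import numpy as np, cv2
from cell import status, viewer, robot
def snap(n,tag):
    p,d=viewer.read_camera(n); c=viewer.get_calibration(n)
    cv2.imwrite(f'pics/{tag}.png',p[:,:,::-1]); np.savez(f'{tag}.npz',p=p,d=d,m=c['mtx'],T=c['cam_to_world'])
    return p,d,c
def world(d,m,T):
    v,u=np.mgrid[:480,:640]; r=np.stack([(u-m[0,2])/m[0,0],(v-m[1,2])/m[1,1],np.ones_like(u)],-1)*d[...,None]
    return r@T[:3,:3].T+T[:3,3]
E
python3 - <<'E'
from h import *
for n in('scene','side','wrist'): snap(n,n+'0')
print(status.get_state(), robot.grasp_offset)
E
```

```text
pics
{'time_s': 0.15, 'qpos': array([-7.29370370e+01,  1.58390718e+01,  8.62760257e+01,  1.67384698e-03,
        7.79615726e+01, -6.93055149e+00]), 'joint_velocities': array([ 0.02260902, -0.12335936, -0.10938549, -0.04632946, -0.1639396 ,
        0.06653403]), 'effort': array([ 1.80441606e-03, -4.04925871e+01, -2.37430465e+01,  7.02288165e-02,
        3.15198500e-02, -9.09611663e-05]), 'tool_pos': array([ 0.23372121, -0.52491669,  0.20482332]), 'eef_rot': array([-1.79924088e+02, -1.08760989e-02,  2.39931570e+01]), 'force': array([-0.31619383,  0.44604899,  1.11835211]), 'wrist_torque': array([ 0.0083277 ,  0.02082117, -0.02119314]), 'finger_gap': 0.09391887773811386} 0.0188
```

View pics/scene0.png

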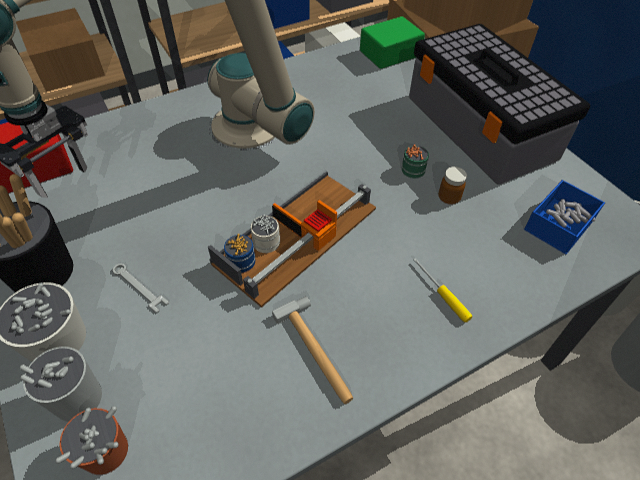

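View pics/side0.png

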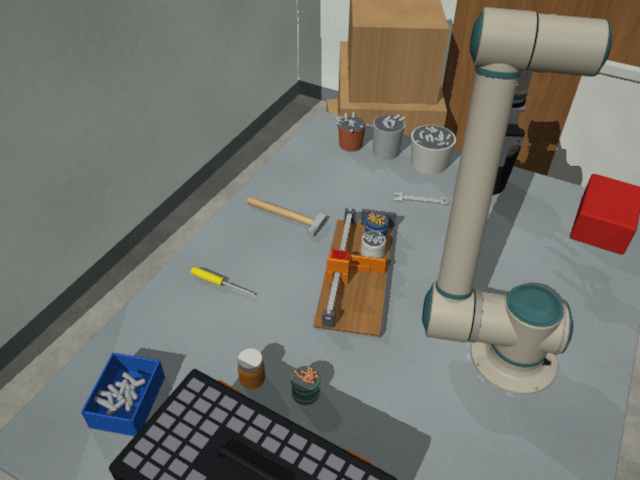

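View pics/wrist0.png

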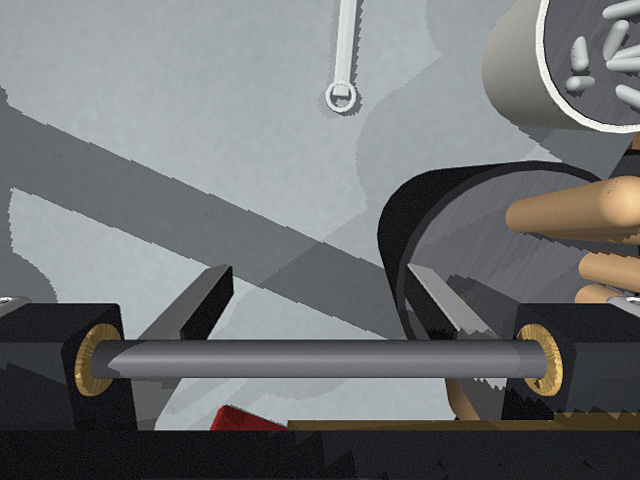

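The scene view shows the rack mid-bench, with the red plate near pixel (318,222) and the orange stop next to the white tin. In the side view the plate is at (340,254). The wrist view shows only the wrench and the tool pot. Next I'll measure the plate and the rack's direction.

```bash
python3 - <<'E'
from h import *
for n,box in(('scene',(200,160,390,310)),('side',(300,195,410,345))):
    z=np.load(n+'0.npz'); p=z['p'];d=z['d'];W=world(d,z['m'],z['T'])
    x0,y0,x1,y1=box
    roi=np.zeros((480,640),bool); roi[y0:y1,x0:x1]=1
    hsv=cv2.cvtColor(p,cv2.COLOR_RGB2HSV)
    H,S,V=[hsv[...,i].astype(int) for i in range(3)]
    red=roi&((H<5)|(H>174))&(S>170)&(V>90)&(d>0)
    org=roi&(H>=7)&(H<=16)&(S>200)&(V>120)&(d>0)
    for nm,mk in(('red',red),('org',org)):
        q=W[mk]; print(n,nm,len(q),np.percentile(q,[2,50,98],axis=0).round(4).tolist())
        if nm=='red':
            t=q[q[:,2]>np.percentile(q[:,2],90)-.006]; r=cv2.minAreaRect((t[:,:2]*1000).astype(np.float32)); print('  rect',r,'n',len(t),np.median(t[:,2]))
        else:
            t=q[q[:,2]>.098]; print('  lip top',len(t)); 
            if len(t)>4: print(cv2.minAreaRect((t[:,:2]*1000).astype(np.float32)), t.mean(0))
    # rack base: wood z~.012
    wood=roi&(abs(W[...,2]-.012)<.004)&(d>0)
    cnt,_=cv2.findContours(cv2.morphologyEx(wood.astype(np.uint8),cv2.MORPH_OPEN,np.ones((3,3))),0,2)
    q=W[wood]; wk=(H[wood]>5)&(H[wood]<25)&(S[wood]>60)
    q=q[wk]; print(' wood',len(q),cv2.minAreaRect((q[:,:2]*1000).astype(np.float32)))
    # bar
    bar=roi&(abs(W[...,2]-.054)<.004)&(S<60)&(d>0)
    qb=W[bar]; print(' bar',len(qb), cv2.fitLine((qb[:,:2]*1000).astype(np.float32),cv2.DIST_HUBER,0,.01,.01).ravel())
    s=cv2.resize(p[y0:y1,x0:x1],None,fx=4,fy=4,interpolation=cv2.INTER_CUBIC); cv2.imwrite(f'pics/{n}_z.png',s[:600,:800,::-1])
E
```

```text
scene red 277 [[0.4832, -0.0609, 0.0813], [0.513, -0.0368, 0.0851], [0.5371, -0.0094, 0.089]]
  rect ((511.0894470214844, -35.683807373046875), (49.68787384033203, 50.68760299682617), 15.338004112243652) n 265 0.08530148019300865
scene org 497 [[0.4031, -0.0943, 0.01], [0.5296, -0.0308, 0.0679], [0.546, 0.0069, 0.1064]]
  lip top 59
((500.2532958984375, -3.835641860961914), (60.30372619628906, 11.233782768249512), 13.588183403015137) [ 0.50145424 -0.00393901  0.10461244]
 wood 4155 ((471.1212158203125, -71.20172119140625), (178.77186584472656, 422.3590393066406), 17.789216995239258)
 bar 723 [ 2.9430178e-01 -9.5571256e-01  5.2549799e+02 -8.5191849e+01]
side red 134 [[0.4904, -0.0597, 0.0803], [0.5118, -0.0408, 0.0849], [0.5347, -0.021, 0.0907]]
  rect ((512.6162109375, -40.51436996459961), (45.83393478393555, 33.29896545410156), 18.210304260253906) n 118 0.08528525112436913
side org 877 [[0.3988, -0.0932, 0.0174], [0.4739, -0.0592, 0.0598], [0.5249, 0.012, 0.1059]]
  lip top 86
((498.7049560546875, -0.2179546356201172), (56.868064880371094, 17.156681060791016), 16.521467208862305) [0.49737926 0.00148415 0.10327507]
 wood 3179 ((521.8536376953125, -48.55857849121094), (285.3746643066406, 425.8384704589844), 18.090373992919922)
 bar 422 [ 2.9331625e-01 -9.5601547e-01  5.0675812e+02 -3.0639936e+01]
```

View pics/scene_z.png

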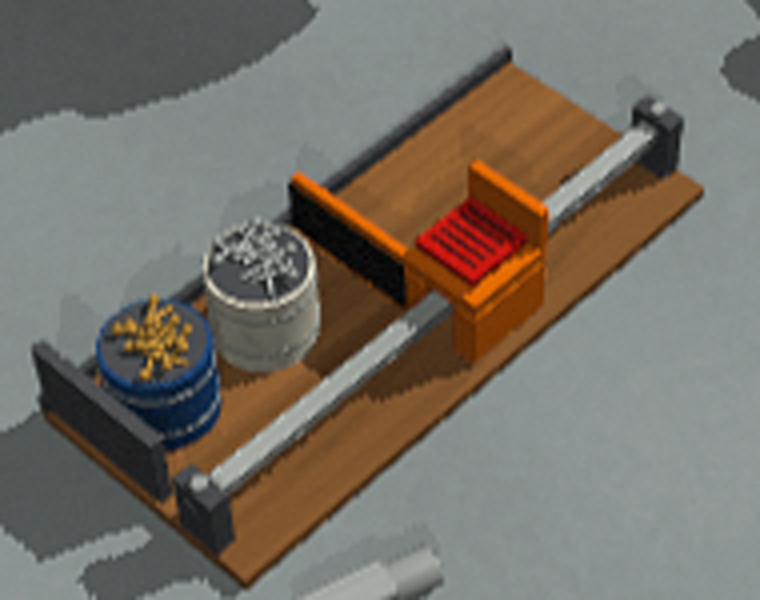

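View pics/side_z.png

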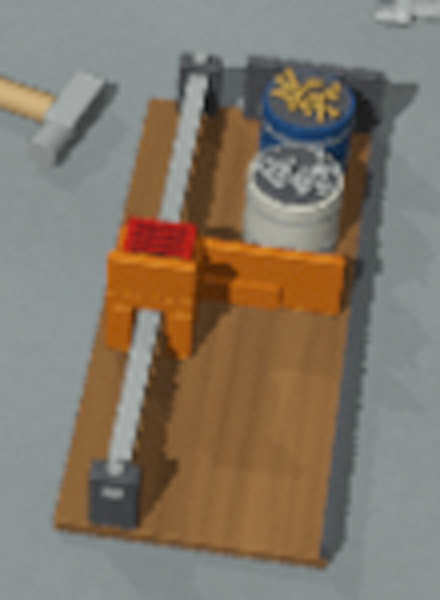

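The rack is yawed about 17°, with rack +y ≈ (-0.294, 0.956). The plate centre is at about (0.512, -0.037, 0.086). The plate and lip sizes and their spacing match the values given. I'll raise and shut the fingers, then move over the plate.

Request:
arm_command --fingers '[-1,-1,-1,-1,-1,-1,-1,-1,-1,-1,-1,-1]' --translation '[[0,0,-0.03],[0,0,-0.03],[0.025,-0.019,0],[0.038,-0.029,0],[0.038,-0.029,0],[0.038,-0.029,0],[0.038,-0.029,0],[0.038,-0.029,0],[0.038,-0.029,0],[0.038,-0.029,0],[0.038,-0.029,0],[0.038,-0.029,0]]' --rotation '[[0,0,0],[0,0,0],[0,0,0],[0,0,0],[0,0,0],[0,0,0],[0,0,0],[0,0,0],[0,0,0],[0,0,0],[0,0,0],[0,0,0]]'

```text
time_s: 1.35
tool_pos: [0.4557, -0.1184, 0.2654]
eef_rot: [180.0, -0.0, 24.0]
force: [1.0, -1.0, 1.3]
finger_gap: 0.0016
```

Request:
arm_command --fingers '[-1,-1,-1,-1,-1,-1,-1,-1,-1,-1,-1]' --translation '[[0.038,-0.029,0],[0.025,-0.02,0],[0,0,0],[0,0,0],[0,0,0],[0,0,0],[0,0,0],[0,0,0],[0,0,0],[0,0,0],[0,0,0]]' --rotation '[[0,0,0],[0,0,-8.3],[0,0,-8.3],[0,0,-8.3],[0,0,-8.3],[0,0,-8.3],[0,0,-8.3],[0,0,-8.3],[0,0,-8.3],[0,0,-8.3],[0,0,-8.3]]'

```text
time_s: 2.45
tool_pos: [0.4926, -0.0498, 0.2651]
eef_rot: [-180.0, -0.0, 107.3]
force: [1.1, 0.3, 0.2]
finger_gap: 0.0003
```

```bash
python3 - <<'E'
from h import *
s=status.get_state(); print(s['tool_pos'],s['eef_rot'],s['force'],s['finger_gap'],s['time_s'],s['qpos'])
p,d,c=snap('wrist','wrist1')
W=world(d,c['mtx'],c['cam_to_world'])
hsv=cv2.cvtColor(p,cv2.COLOR_RGB2HSV);H,S,V=[hsv[...,i].astype(int) for i in range(3)]
red=((H<5)|(H>174))&(S>170)&(V>80)&(d>0)&(abs(W[...,2]-.085)<.01)
q=W[red];print(len(q))
if len(q): print(cv2.minAreaRect((q[:,:2]*1000).astype(np.float32)),np.percentile(q[:,2],[2,50,90,98]))
org=(H>=7)&(H<=16)&(S>200)&(d>0)&(W[...,2]>.1)&(W[...,2]<.11)
q=W[org];print(len(q))
if len(q): print(cv2.minAreaRect((q[:,:2]*1000).astype(np.float32)),np.median(q[:,2]))
E
```

```text
[ 0.49260762 -0.04983494  0.26514079] [-1.79962022e+02 -1.69246757e-02  1.07337953e+02] [1.11221332 0.33296406 0.15881808] 0.00029339286069057845 2.45 [-1.38301257e+01  7.16633309e+00  8.91143123e+01 -5.20472443e-03
  8.37606100e+01 -3.11675168e+01]
1771
((510.3937072753906, -32.58833694458008), (47.40922546386719, 48.963321685791016), 17.919130325317383) [0.08393762 0.08546294 0.08643102 0.08708151]
2
((527.8720703125, 3.4109811782836914), (0.9463345408439636, 0.0), -161.4474639892578) 0.10360131019561211
```

View pics/wrist1.png

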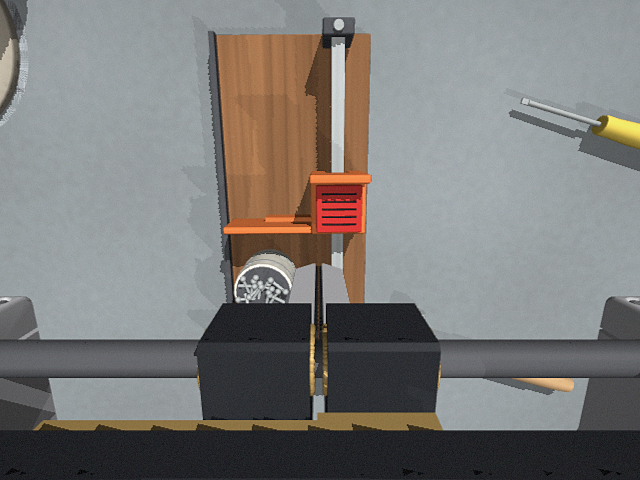

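The wrist view shows the rack upright in the image, with the plate at (340,208) and the lip at (340,178). The finger tips are near (322,265), so I need about +20 mm in x and +22 mm in y. Then I'll descend to just above the plate.

Request:
arm_command --fingers '[-1,-1,-1,-1,-1,-1,-1,-1]' --translation '[[0.02,0.022,0],[0,0,0.03],[0,0,0.04],[0,0,0.04],[0,0,0.03],[0,0,0.02],[0,0,0.005],[0,0,0]]' --rotation '[[0,0,0],[0,0,0],[0,0,0],[0,0,0],[0,0,0],[0,0,0],[0,0,0],[0,0,0]]'

```text
time_s: 3.3
tool_pos: [0.5077, -0.0243, 0.1]
eef_rot: [-179.9, -0.0, 106.9]
force: [-0.1, 0.1, 0.2]
finger_gap: 0.0006
```

```bash
python3 - <<'E'
from h import *
s=status.get_state(); print(s['tool_pos'],s['force'])
snap('wrist','wrist2'); p,d,c=snap('scene','scene2'); p2,d2,c2=snap('side','side2')
a=cv2.resize(p[150:270,250:390],None,fx=3,fy=3,interpolation=2);b=cv2.resize(p2[190:310,290:410],None,fx=3,fy=3,interpolation=2)
cv2.imwrite('pics/z2.png',np.hstack([a,b])[:,:,::-1])
E
```

```text
[ 0.50771345 -0.02431123  0.09999312] [-0.06654147  0.0794292   0.17951229]
```

View pics/z2.png

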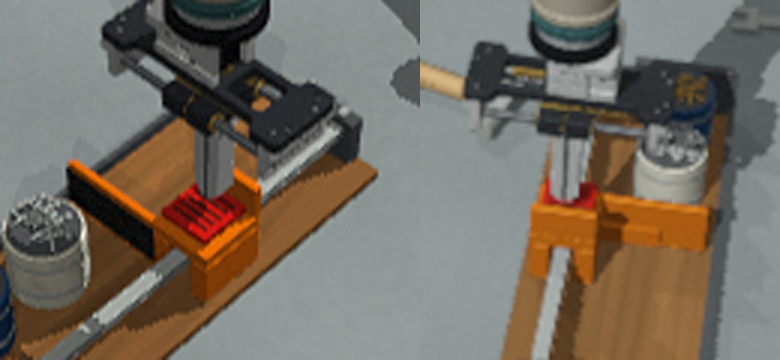

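View pics/wrist2.png

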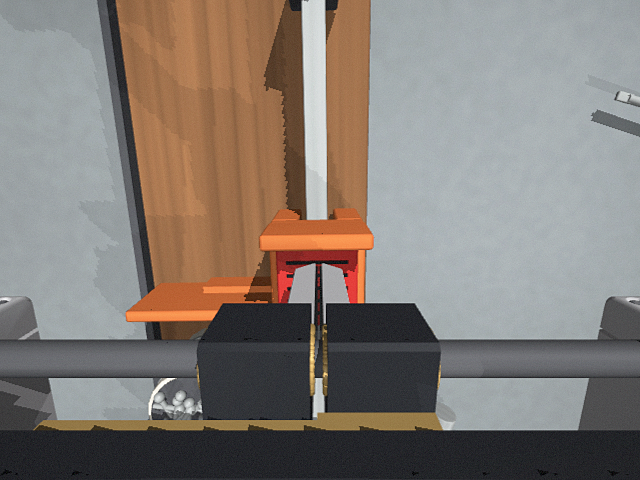

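The fingertips are centred over the plate and just short of the lip (wrist view: tips at (319,265), lip at y≈235). Now I'll press down gently.

Request:
arm_command --fingers '[-1,-1,-1,-1,-1,-1]' --translation '[[0,0,0.004],[0,0,0.004],[0,0,0.003],[0,0,0.002],[0,0,0.001],[0,0,0]]' --rotation '[[0,0,0],[0,0,0],[0,0,0],[0,0,0],[0,0,0],[0,0,0]]'

```text
time_s: 4.05
tool_pos: [0.508, -0.0244, 0.0866]
eef_rot: [-180.0, -0.0, 107.0]
force: [-1.1, -0.1, 2.5]
finger_gap: 0.0005
```

Request:
arm_command --fingers '[-1,-1,-1]' --translation '[[0,0,0.002],[0,0,0.001],[0,0,0]]' --rotation '[[0,0,0],[0,0,0],[0,0,0]]'

```text
time_s: 4.35
tool_pos: [0.508, -0.0243, 0.0835]
eef_rot: [-180.0, 0.0, 107.0]
force: [-2.2, -0.1, 4.5]
finger_gap: 0.0004
```

Request:
arm_command --fingers '[-1,-1,-1]' --translation '[[0,0,0.001],[0,0,0.001],[0,0,0]]' --rotation '[[0,0,0],[0,0,0],[0,0,0]]'

```text
time_s: 4.65
tool_pos: [0.508, -0.0244, 0.0815]
eef_rot: [-180.0, 0.0, 107.0]
force: [-1.2, -0.2, 5.3]
finger_gap: 0.0004
```

Request:
arm_command --fingers '[-1,-1]' --translation '[[0,0,0.0005],[0,0,0]]' --rotation '[[0,0,0],[0,0,0]]'

```text
time_s: 4.85
tool_pos: [0.508, -0.0244, 0.0812]
eef_rot: [-180.0, 0.0, 107.0]
force: [-2.4, 0.0, 6.1]
finger_gap: 0.0002
```

The plate is about 6.5 mm down at roughly 6 N, so the ratchet should be free. Next I'll push gently towards rack +y (tool +x).

Request:
arm_command --fingers '[-1,-1,-1,-1,-1,-1]' --translation '[[0.003,0,0],[0.004,0,0],[0.004,0,0],[0.004,0,0],[0.004,0,0],[0.003,0,0]]' --rotation '[[0,0,0],[0,0,0],[0,0,0],[0,0,0],[0,0,0],[0,0,0]]'

```text
time_s: 5.45
tool_pos: [0.5016, -0.0041, 0.0812]
eef_rot: [-180.0, 0.1, 107.0]
force: [-3.3, -2.6, 6.7]
finger_gap: 0.0005
```

```bash
python3 - <<'E'
from h import *
p,d,c=snap('wrist','wrist3')
W=world(d,c['mtx'],c['cam_to_world'])
hsv=cv2.cvtColor(p,cv2.COLOR_RGB2HSV);H,S,V=[hsv[...,i].astype(int) for i in range(3)]
q=W[(H>=7)&(H<=16)&(S>180)&(d>0)&(W[...,2]>.102)&(W[...,2]<.11)];print(len(q),cv2.minAreaRect((q[:,:2]*1000).astype(np.float32)))
z=np.load('wrist2.npz');p=z['p'];W=world(z['d'],z['m'],z['T'])
hsv=cv2.cvtColor(p,cv2.COLOR_RGB2HSV);H,S,V=[hsv[...,i].astype(int) for i in range(3)]
q=W[(H>=7)&(H<=16)&(S>180)&(W[...,2]>.102)&(W[...,2]<.11)];print(len(q),cv2.minAreaRect((q[:,:2]*1000).astype(np.float32)))
E
```

```text
554 ((493.8388366699219, 18.485843658447266), (59.1226921081543, 9.313289642333984), 17.914077758789062)
489 ((501.28076171875, -2.451566696166992), (59.1409912109375, 9.833107948303223), 18.262094497680664)
```

View pics/wrist3.png

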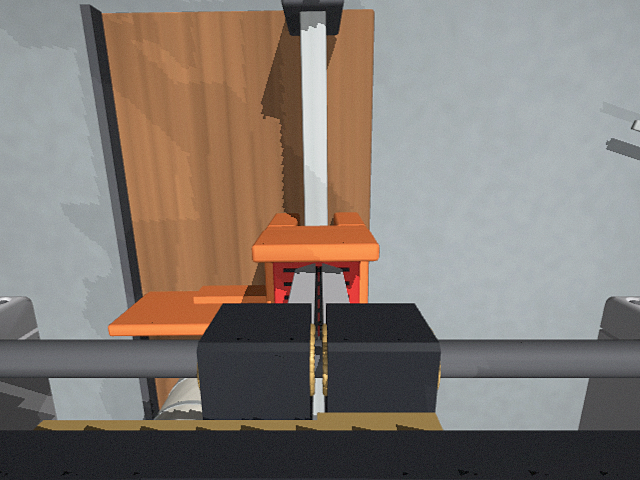

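The stop moved about 22 mm with the hand and the ratchet is free. I'll keep pushing at 5–8 mm per row.

Request:
arm_command --fingers '[-1,-1,-1,-1,-1,-1,-1,-1,-1]' --translation '[[0.004,0,0],[0.006,0,0],[0.007,0,0],[0.007,0,0],[0.007,0,0],[0.007,0,0],[0.006,0,0],[0.004,0,0],[0.002,0,0]]' --rotation '[[0,0,0],[0,0,0],[0,0,0],[0,0,0],[0,0,0],[0,0,0],[0,0,0],[0,0,0],[0,0,0]]'

```text
time_s: 6.4
tool_pos: [0.4863, 0.0438, 0.0812]
eef_rot: [-179.9, 0.1, 107.1]
force: [-3.6, -3.1, 6.8]
finger_gap: 0.0003
```

```bash
python3 - <<'E'
from h import *
p,d,c=snap('wrist','wrist4')
W=world(d,c['mtx'],c['cam_to_world'])
hsv=cv2.cvtColor(p,cv2.COLOR_RGB2HSV);H,S,V=[hsv[...,i].astype(int) for i in range(3)]
q=W[(H>=7)&(H<=16)&(S>180)&(d>0)&(W[...,2]>.102)&(W[...,2]<.11)];print(len(q),cv2.minAreaRect((q[:,:2]*1000).astype(np.float32)))
print(status.get_state()['force'])
E
```

```text
533 ((478.61529541015625, 66.0848617553711), (59.117183685302734, 9.457197189331055), 17.505231857299805)
[-3.39651671 -1.57153102  7.9679288 ]
```

View pics/wrist4.png

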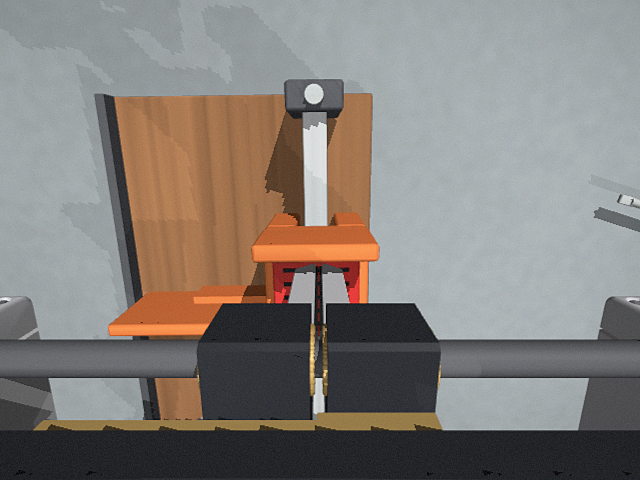

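The stop follows the hand, lip to tips unchanged in the view, and the end post is at (314,95), up to about 55 mm away. I'll push on and slow down near the end.

Request:
arm_command --fingers '[-1,-1,-1,-1,-1,-1,-1,-1]' --translation '[[0.004,0,0],[0.006,0,0],[0.007,0,0],[0.006,0,0],[0.005,0,0],[0.004,0,0],[0.003,0,0],[0.002,0,0]]' --rotation '[[0,0,0],[0,0,0],[0,0,0],[0,0,0],[0,0,0],[0,0,0],[0,0,0],[0,0,0]]'

```text
time_s: 7.25
tool_pos: [0.475, 0.0791, 0.0812]
eef_rot: [-179.8, 0.1, 107.1]
force: [-3.1, -2.8, 7.9]
finger_gap: 0.0004
```

```bash
cat > m.py <<'E'
from h import *
import sys
t=sys.argv[1]
p,d,c=snap('wrist',t)
W=world(d,c['mtx'],c['cam_to_world'])
hsv=cv2.cvtColor(p,cv2.COLOR_RGB2HSV);H,S,V=[hsv[...,i].astype(int) for i in range(3)]
q=W[(H>=7)&(H<=16)&(S>180)&(d>0)&(W[...,2]>.102)&(W[...,2]<.11)];print(len(q),cv2.minAreaRect((q[:,:2]*1000).astype(np.float32)))
s=status.get_state();print(s['force'],s['tool_pos'])
E
python3 m.py wrist5
```

```text
639 ((467.3642883300781, 101.27433776855469), (58.69431686401367, 9.556513786315918), 17.90117073059082)
[-3.56931221 -2.93800568  8.23602226] [0.47490572 0.07936905 0.0811688 ]
```

View pics/wrist5.png

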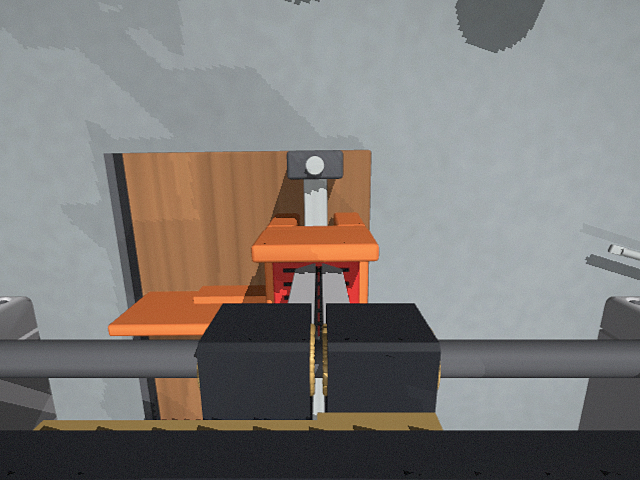

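Request:
arm_command --fingers '[-1,-1,-1,-1,-1]' --translation '[[0.003,0,0],[0.003,0,0],[0.003,0,0],[0.002,0,0],[0.001,0,0]]' --rotation '[[0,0,0],[0,0,0],[0,0,0],[0,0,0],[0,0,0]]'

```text
time_s: 7.8
tool_pos: [0.4713, 0.0905, 0.0812]
eef_rot: [-179.8, 0.1, 107.0]
force: [-4.6, -3.5, 9.1]
finger_gap: 0.0008
```

Request:
arm_command --fingers '[-1,-1,-1,-1]' --translation '[[0.002,0,0],[0.002,0,0],[0.002,0,0],[0.001,0,0]]' --rotation '[[0,0,0],[0,0,0],[0,0,0],[0,0,0]]'

```text
time_s: 8.2
tool_pos: [0.4692, 0.0971, 0.0812]
eef_rot: [-179.8, 0.1, 107.0]
force: [-3.3, -2.8, 10.2]
finger_gap: 0.0001
```

```bash
python3 m.py wrist6
```

```text
705 ((461.3843078613281, 119.18231201171875), (58.966609954833984, 9.579887390136719), 18.10649871826172)
[-4.39672297 -2.6306783   9.05169575] [0.46916587 0.09726618 0.08115463]
```

View pics/wrist6.png

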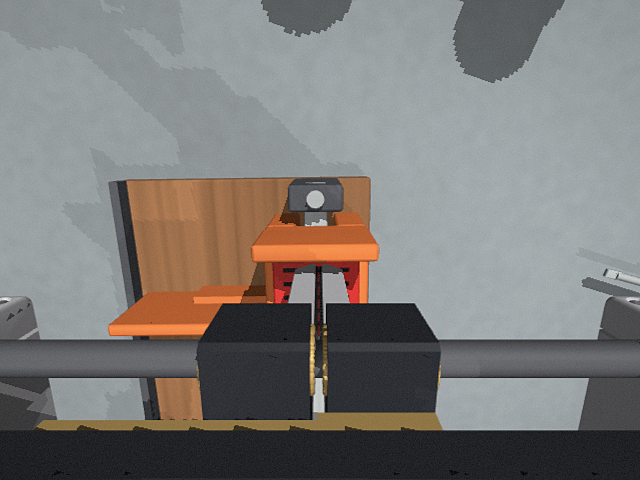

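The stop is still moving, with the post about 10 mm ahead (314,195). I'll continue in small steps and watch the force.

Request:
arm_command --fingers '[-1,-1,-1]' --translation '[[0.002,0,0],[0.002,0,0],[0.001,0,0]]' --rotation '[[0,0,0],[0,0,0],[0,0,0]]'

```text
time_s: 8.55
tool_pos: [0.4701, 0.1015, 0.0813]
eef_rot: [179.9, 0.2, 107.1]
force: [-0.5, -4.7, 5.3]
finger_gap: 0.0007
```

Request:
arm_command --fingers '[-1,-1,-1]' --translation '[[0.001,0,0],[0.001,0,0],[0.001,0,0]]' --rotation '[[0,0,0],[0,0,0],[0,0,0]]'

```text
time_s: 8.85
tool_pos: [0.47, 0.1043, 0.0815]
eef_rot: [179.9, 0.2, 107.1]
force: [0.9, -3.4, 5.6]
finger_gap: 0.0002
```

Request:
arm_command --fingers '[-1,-1,-1]' --translation '[[0.001,0,0],[0.001,0,0],[0.001,0,0]]' --rotation '[[0,0,0],[0,0,0],[0,0,0]]'

```text
time_s: 9.15
tool_pos: [0.4697, 0.1063, 0.0815]
eef_rot: [179.8, 0.3, 107.1]
force: [1.5, -7.9, 4.9]
finger_gap: 0.0005
```

```bash
python3 m.py wrist7; python3 - <<'E'
from h import *
p,d,c=snap('scene','scene7'); p2,d2,c2=snap('side','side7')
a=cv2.resize(p[130:250,280:410],None,fx=3,fy=3,interpolation=2);b=cv2.resize(p2[230:350,290:410],None,fx=3,fy=3,interpolation=2)
cv2.imwrite('pics/z7.png',np.hstack([a,b])[:,:,::-1])
E
```

```text
789 ((461.32977294921875, 119.62202453613281), (58.99735641479492, 9.160400390625), 17.660825729370117)
[ 1.36142343 -7.45270612  5.22949659] [0.46973092 0.10628863 0.08156438]
```

View pics/wrist7.png

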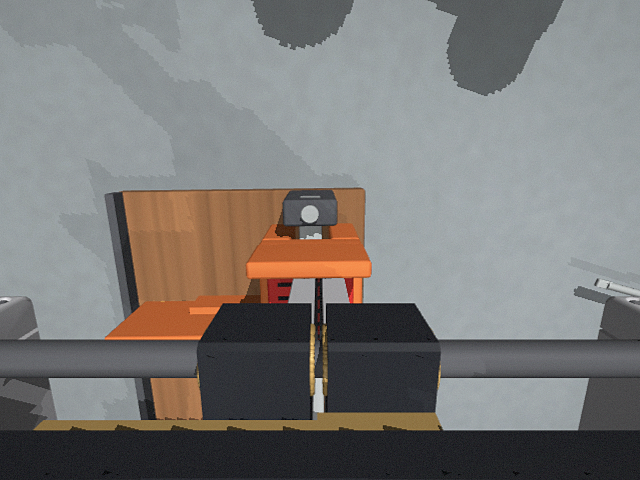

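View pics/z7.png

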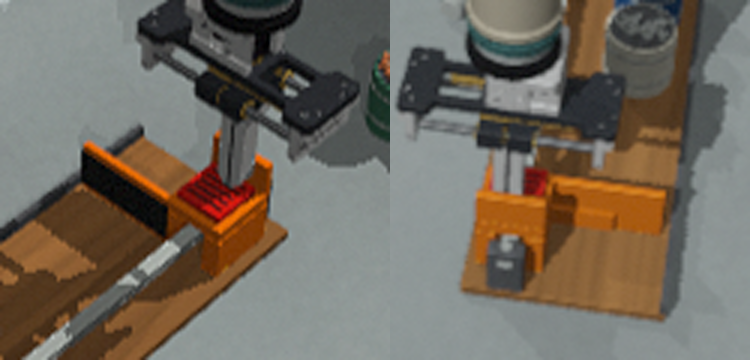

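The stop halted with the lip at (461, 119.5), and the fingertips slid along the plate to the lip. I'll press slightly more and push harder, to tell the hard end from a caught pawl.

Request:
arm_command --fingers '[-1,-1,-1]' --translation '[[0,0,0.001],[0.001,0,0],[0.001,0,0]]' --rotation '[[0,0,0],[0,0,0],[0,0,0]]'

```text
time_s: 9.6
tool_pos: [0.4698, 0.1064, 0.0811]
eef_rot: [179.8, 0.6, 107.2]
force: [2.3, -13.6, 7.9]
finger_gap: 0.0003
```

```bash
python3 m.py wrist8
```

```text
785 ((461.5658264160156, 119.7113265991211), (58.86893844604492, 9.50927448272705), 17.260435104370117)
[  1.2066562  -11.70339713   8.97020393] [0.46980298 0.1063662  0.08113178]
```

At about 14 N of push with the plate fully down, the stop doesn't move any further, so this is the end of travel. I'll ease the push by 1 mm only, so it isn't dragged back, and lift straight up.

Request:
arm_command --fingers '[-1,-1,-1,-1,-1,-1,-1,-1,-1]' --translation '[[-0.001,0,0],[0,0,-0.004],[0,0,-0.006],[0,0,-0.01],[0,0,-0.02],[0,0,-0.03],[0,0,-0.04],[0,0,-0.04],[0,0,0]]' --rotation '[[0,0,0],[0,0,0],[0,0,0],[0,0,0],[0,0,0],[0,0,0],[0,0,0],[0,0,0],[0,0,0]]'

```text
time_s: 10.55
tool_pos: [0.4711, 0.11, 0.2348]
eef_rot: [179.3, 0.1, 107.0]
force: [0.6, 0.4, 0.7]
finger_gap: 0.0003
```

Request:
arm_command --fingers '[-1,-1,-1,-1,-1]' --translation '[[-0.02,0,0],[-0.03,0,0],[-0.03,0,0],[-0.02,0,0],[0,0,0]]' --rotation '[[0,0,0],[0,0,0],[0,0,0],[0,0,0],[0,0,0]]'

```text
time_s: 11.05
tool_pos: [0.4969, 0.0119, 0.2283]
eef_rot: [-179.9, 0.0, 106.8]
force: [-0.2, -0.3, -0.1]
finger_gap: 0.0003
```

```bash
python3 m.py wrist9; python3 - <<'E'
from h import *
z=np.load('wrist9.npz');p=z['p'];W=world(z['d'],z['m'],z['T'])
hsv=cv2.cvtColor(p,cv2.COLOR_RGB2HSV);H,S,V=[hsv[...,i].astype(int) for i in range(3)]
q=W[((H<5)|(H>174))&(S>170)&(V>80)&(abs(W[...,2]-.085)<.01)];print('plate',cv2.minAreaRect((q[:,:2]*1000).astype(np.float32)),np.percentile(q[:,2],[50,90]))
for n in('scene','side'): snap(n,n+'9')
a=np.load('scene0.npz');b=np.load('scene9.npz')
# local profile along bar
ux=np.array([.9563,.2923]);uy=np.array([-.2923,.9563]);o=np.array([.4711,-.0712])
L=np.stack([(W[...,:2]-o)@ux,(W[...,:2]-o)@uy,W[...,2]],-1)
k=(abs(L[...,0]-.047)<.03)&(L[...,1]>.1)
for lo,hi in((.058,.066),(.068,.074),(.104,.109)):
    t=L[k&(W[...,2]>lo)&(W[...,2]<hi)]; print(lo,hi,len(t),np.histogram(t[:,1],bins=np.arange(.1,.225,.005))[0] if len(t) else '')
E
```

```text
225 ((460.639892578125, 120.95722961425781), (59.08425521850586, 9.230183601379395), 18.12640953063965)
[0.15225706 0.58950507 0.68730422] [0.4962867  0.01328639 0.2284863 ]
plate ((470.5975036621094, 89.83961486816406), (46.97590637207031, 49.47021484375), 17.766233444213867) [0.08563397 0.08659994]
0.058 0.066 627 [  0   0   0   0   4   0   0   0   0   0   0   0   0   0   0   0   0   0
   0  78 195 193 157   0]
0.068 0.074 1007 [  0   0   0   0  19 274  54  50  60  49  60  51  59  60  49  58 164   0
   0   0   0   0   0   0]
0.104 0.109 725 [  0   0   0   0   0   0   0   0   0   0   0   0   0   0   0   0 219 431
  75   0   0   0   0   0]
```

View pics/wrist9.png

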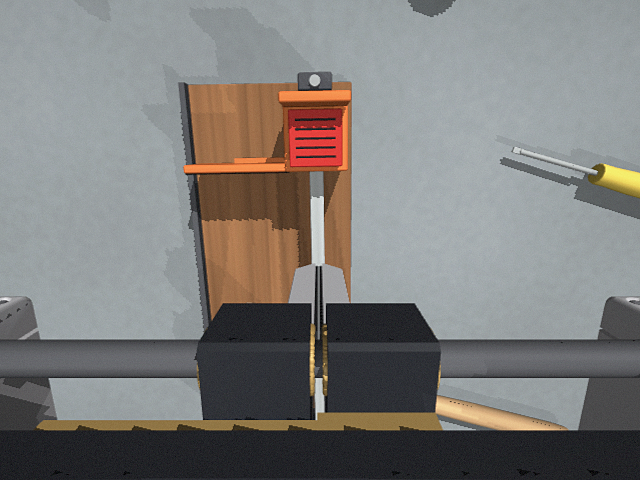

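View pics/scene9.png

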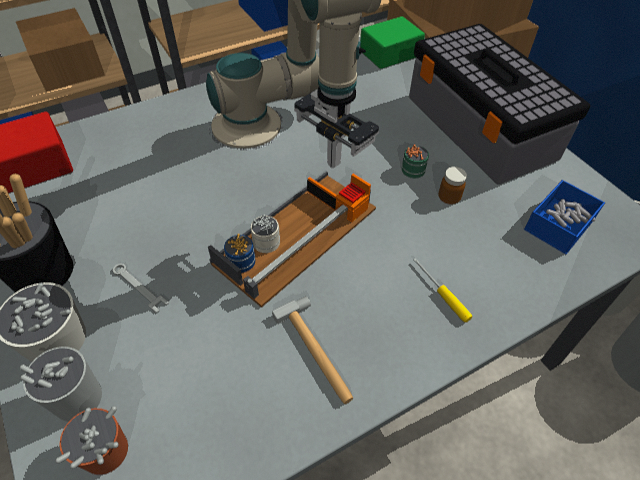

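View pics/side9.png

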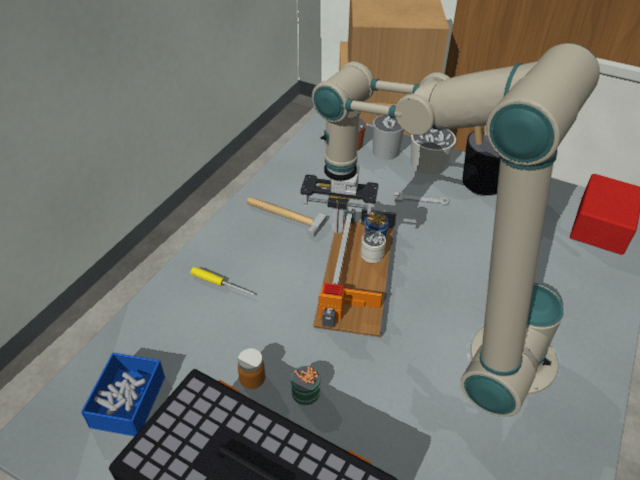

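The stop now sits beside the end post: wrist view, plate at (315,138), post at (315,80). The plate is back up at its original measured height. In the scene view the tins (240,250) and (264,232), hammer, wrench, jar and screwdriver are where they were. The hand is clear at z ≈ 0.23 m with about zero force. I'll do a quick check for moved objects and hand in.

```bash
python3 - <<'E'
from h import *
a=np.load('scene0.npz');b=np.load('scene9.npz')
for n,(x0,y0,x1,y1) in dict(tins=(222,212,282,272),hammer=(268,292,358,408),driver=(408,252,476,325),spare=(400,140,430,180),jar=(437,163,470,205),wrench=(108,260,170,312)).items():
    g=[cv2.cvtColor(z['p'][y0:y1,x0:x1],cv2.COLOR_RGB2GRAY).astype(np.float32) for z in(a,b)]
    e=[cv2.Laplacian(t,cv2.CV_32F) for t in g]
    print(n,np.round(cv2.phaseCorrelate(e[0],e[1]),2))
print(status.get_state()['time_s'],status.get_state()['force'])
robot.close_job()
E
```

```text
Traceback (most recent call last):
ValueError: setting an array element with a sequence. The requested array has an inhomogeneous shape after 1 dimensions. The detected shape was (2,) + inhomogeneous part.
```

```bash
python3 - <<'E'
from h import *
a=np.load('scene0.npz');b=np.load('scene9.npz')
for n,(x0,y0,x1,y1) in dict(tins=(222,212,282,272),hammer=(268,292,358,408),driver=(408,252,476,325),spare=(400,140,430,180),jar=(437,163,470,205),wrench=(108,260,170,312)).items():
    g=[cv2.cvtColor(z['p'][y0:y1,x0:x1],cv2.COLOR_RGB2GRAY).astype(np.float32) for z in(a,b)]
    e=[cv2.Laplacian(t,cv2.CV_32F) for t in g]
    print(n,cv2.phaseCorrelate(e[0],e[1]))
print(status.get_state()['time_s'],status.get_state()['force'])
robot.close_job()
E
```

```text
tins ((0.13909501163207594, 0.2966776472356365), 0.7339780673715803)
hammer ((-0.037456417558949795, -0.04395602966616252), 0.9664342246232209)
driver ((0.0004624299200983728, 0.49854706100351365), 0.9424459615460149)
spare ((0.030352725551068716, 0.04909288931785838), 0.9507226285835108)
jar ((0.04886906444347261, 0.5396118326870258), 0.998235449967561)
wrench ((-0.42927415680286884, -0.04833525431751795), 0.2917841292089886)
11.2 [-0.81228556 -0.11112371 -0.66387459]
the job is handed in; nothing more can be done
```

The stop is pushed back as far as it would go, and the job is handed in at 11.2 s. With the fingers shut, I pressed the red plate about 6.5–7 mm down (6–10 N). Keeping it pressed, I pushed the stop about 128 mm along the bar, then lifted the hand straight up and clear.

- **End of travel:** at the end a push of about 14 N, with the plate fully down, no longer moved the stop. I take that as the end of its travel. However, the camera depth shows a gap of about 10 mm between the stop's housing and the end post. I never saw them touch, so "fully open" rests on that push.
- **Slip near the end:** the fingertips slid about 9 mm along the plate up to the lip when the stop halted. The plate stayed down.
- **Plate and hand:** the plate is back up at the height it had at the start, and the hand touches nothing.
- **Other things:** the tins, spare tin, jar, hammer and screwdriver show image shifts of about half a pixel or less, so I count them as unmoved. The wrench's shift score was unreliable because the arm's shadow crossed it, but by eye it is in its old place.

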